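# Mount the rotor on the bench centrifuge's splined drive and shut the lid

## Task

Fit the loose rotor onto the splined drive shaft in the bowl of the small centrifuge: press it down lightly and rock it about its axis until the teeth mesh and it slides fully home on its seat, never forcing it. Then let go and swing the centrifuge's lid gently all the way shut over it, leaving the other things on the bench alone.

Things in the scene. Friction and masses are not known exactly. Their poses are not given: they have to be found in the camera images.
- rotor: the rotor: aluminium angle rotor, 68 mm across, 36 mm high without its knob, eight small dark tube ports in the sloping top; 0.24 to 0.34 kg, loose, standing upright on the bench. Origin: centre of the underside; z up along its axis.
- rotor_knob (a point): on the rotor's axis, 54 mm above its underside: middle of the round black knob to lift and turn it by (22 mm across, from 36 to 68 mm above the underside).
- rotor_bore (a point): centre of the mouth of the bore in the rotor's underside (same point as the rotor's origin): eight inward teeth 4.2 mm wide, tips on a 13 mm radius, from the underside up to 12 mm, in a hole of 18 mm radius and 31 mm depth; one tooth points 22.5 deg from the rotor's x.
- centrifuge: small white bench centrifuge, fixed: 130 mm deep, 124 mm wide, rim 98 mm above the bench, round bowl 96 mm across open at the top (inside it open the fingers by 45 mm at most). Origin: on the bench under the bowl's axis; x points to its back, where the lid is hinged, z up. A white instrument up to 310 mm high stands close on its right.
- drive: the drive, centred in the bowl. Origin: centre of the flat round seat (45 mm across, 40 mm above the bench) on which the rotor's underside must rest; z up along the shaft; the frame does not turn with the shaft. The motor under it stands on rubber: seat, shaft and this origin sink about 0.4 mm per newton of load, at most 6 mm.
- shaft_nose (a point): tip of the drive's steel shaft, 28 mm above the seat: nose tapering from 6.5 mm radius here to 12.2 mm at 20 mm, plain core of 12.2 mm radius below; round it eight straight teeth 4.4 mm wide, out to 17 mm radius, 45 deg apart, from the seat up to 14 mm. So teeth on teeth the rotor's origin stands 14 mm above the drive's, home 0 mm.
- shaft_teeth (a point): middle of the toothed part, 7 mm above the seat. The teeth's angle is unknown (this frame does not turn); they mesh within about 4 deg of true. The shaft turns endlessly against a stiff motor (0.08 N m): under 3 to 6 N a rocked rotor slides over the teeth until they mesh; pushed much harder it drags the shaft round with it. Over 25 N harms the drive.
- lid (a joint): angle of the centrifuge's grey lid with its round clear window, rad: 0 shut, 1.82 to 1.9 at the start (open, leaning back). Its stiff hinge (0.2 N m) holds it where it is left; a push of 2 to 4 N near its free edge moves it: hook its edge from behind and above, then press it down. Behind it, keep clear of the slim shelf post and the brown bottle.
- lid_hinge (a point): middle of the lid's hinge line, at the back of the rim, 55 mm behind the bowl's axis, 100 mm above the bench; it runs along the centrifuge's y. Lid: reaches 116 mm from it, 120 mm wide, 22 mm thick; shut, its flat top is 22 mm above the hinge line and its inside 10 mm above a seated rotor's knob; a rotor standing proud keeps it from shutting.
- lid_lip (a point): middle of the small grey lip (7 mm thick, 46 mm wide) on the lid's free edge, 122 mm from the hinge line; swings with the lid.
- vial_a: bystander: glass sample vial with a black cap, 22 mm across, 58 mm high; leave alone
- vial_b: bystander: glass sample vial with a blue cap, 22 mm across, 58 mm high; leave alone
- amber: bystander: amber dropper bottle, 33 mm across, 63 mm high; leave alone
- dish: bystander: clear glass dish, 64 mm across, 13 mm high; leave alone
- wash: bystander: yellow wash bottle, 70 mm across, 259 mm high; leave alone
- beaker: bystander: glass beaker, 68 mm across, 87 mm high; leave alone
There are look-alikes about, which are no part of the job. There is more than one size of the centrifuge; the one meant has the size given above.

How it is judged (in metres and radians):
On the way:
1. the rotor is fully home on the drive, teeth meshed (z of rotor in the frame of drive below 0.002 m and horizontal distance between rotor and drive below 0.003 m and angle between rotor's own z axis and vertical below 0.06 rad and value of joint lid above 1.2 rad), for 0.3 s.
At the end, for the whole second after the job is handed in: The rotor rests upright and still on the drive's seat, its origin within 2 mm of the seat's height and 3 mm of its axis, and the lid is shut to within 0.04 rad (5 mm at its free edge) (z of rotor in the frame of drive below 0.002 m and horizontal distance between rotor and drive below 0.003 m and angle between rotor's own z axis and vertical below 0.06 rad and linear speed of rotor below 0.02 m/s and value of joint lid below 0.04 rad); the robot touches nothing.
It fails at once if the rotor is pressed or struck on the drive with more than 25 N (contact force between rotor and drive above 25 N).
It fails at once if the lid slams: it comes down over the last 10 degrees faster than 2.5 rad/s (value of joint lid between 0.02 and 0.17 rad and velocity of joint lid below -2.5 rad/s).
It fails at once if a bystander is pushed more than 30 mm (distance of any of vial_a, vial_b, amber, dish, beaker, wash from where it was at the start of the episode above 0.03 m).
It also fails if it takes over 58 s, if anything falls off the work surface, if the arm or the gripper's body presses on something with over 40 N, if the wrist force passes 120 N, or if a joint passes its speed limit or range.

## Robot

A 6-joint arm with a two-finger parallel gripper is mounted at the origin on a cart in front of the work surface, level with it; the furniture and walls round the work are solid. World frame = base frame: x ahead of the robot, y to its left, z up, the work surface at z = 0. Lengths are in m, angles in degrees, forces in N, time in s.
With the tool pointing down it reaches from about 0.35 to 0.95 m from the base axis. Payload 17.4 kg.
Tool frame: the origin (TCP) lies at the very end of the fingers, on their centre line; the grasp point (between the pads) lies grip_depth behind it (grip_depth is the distance from the TCP to the grasp point, in m); z points along the fingers, y is the line along which they close (so a half turn about z gives the same grasp; the last joint's range is limited). The gripper opens to 93 mm and grips with 3 to 60 N. Pads are 15 mm wide; open, the fingers measure 128 mm over their backs; the gripper's body (75 mm by 188 mm) begins 65 mm behind the grasp point.
Start: joints at [-71.035, 6.646, 82.598, -0, 90.757, -2.166], TCP at [0.243, -0.63, 0.219] pointing down, gripper open.
Joint ranges: [-162.19, 162.19], [-47.58, 125.68], [4.15, 143.07], [-65.23, 245.23], [0.69, 171.88], [-170.13, 170.13]. Speed limits (degrees/s): [108.29, 108.29, 127.2, 180, 180, 180].

## Interface

Orientations are given as a 3x3 rotation matrix whose columns are the frame's x, y, z axes.
In Python, from plant import sense, read_camera, get_calibration, finish_job, grip_depth gives the robot as it stands. The module is installed in compiled form; this text tells all that it offers.
- The arm moves only by the tool send_rows, never from a script. Its argument "rows" is a list that holds one entry, the list of rows, each a list of 7 numbers: the finger opening in m, from 0 to 0.093, then the shift along the world's x, y, z in m, then the turn, a rotation vector about the world's x, y, z in rad. A call has 1 to 5 rows; each row shifts and turns the commanded pose from where the row before left it; what a row does not reach is not made up. A row lasts 1/12 s, in which the tool goes at most 41.7 mm and 7.16 degrees, less where a joint would pass 70% of its speed; a pose out of reach is approached as far as the arm can. A call with a gripper value outside its range is refused whole. The fingers move at their own pace and stop on an object; the grip force is fixed at half the most. Time passes only in rows, so rows that do not move let the fingers close. It gives the time, the measured TCP pose, the force, the opening and the grip force at its end, in the units of the state.
- sense(): the state, without advancing time (a new reading comes with each control period).
- read_camera(name): name is "scene" or "top"; returns (picture, depth): 420x560x3 uint8, blue, green, red; 420x560 float32, m along the optical axis (not along the pixel's ray), 0 where there is no reading.
- get_calibration(name): a dict with "mtx" (3x3 intrinsics, pixels), "dist" ([k1, k2, p1, p2, k3] as OpenCV has them; the pictures are not rectified), "R" (3x3) and "t" (3): a world point X has camera coordinates R X + t. Camera axes: x right, y down, z forward; pixel columns grow to the right and rows downward; lengths in m; the calibration is good to about 2 mm. A picture is of the moment at which its call begins. get_calibration takes no time and is no camera call.
- finish_job(): hands the job in; it is judged then, once.
The state is a dict: "t": time; "joint_positions": joint angles; "joint_velocities": joint speeds; "joint_efforts": joint torques, N m; "ee_pos": TCP position; "orientation": TCP orientation; "contact_force": force on the tool from outside, world axes, zero at the start; "wrist_torque": the same for the moment, N m; "grip_width": finger opening in m; "gripper_force": force on a finger pad.
Only numpy, scipy, OpenCV 4.12 (cv2) and the standard library are available. Lean on these libraries where they do the work, as an engineer would, in place of code of your own. Each camera call takes 0.05 s, during which the arm holds its last target. There are 200 camera calls.

## Working session

There is one attempt and no reset: what is moved stays moved. The work goes in short steps, Python scripts to look and compute and a tool call to move; the robot and the scene stay as the last step left them, time stands still between calls to the robot, and variables do not carry over. Pictures are saved under pics/ and viewed, at most 10 in all, crops included, and the job is handed in when it is done.

Besides the shell and the picture viewer there is one more tool, called after "Call:" by a JSON object that holds its "method" and its "body", one argument or row to a line. send_rows: Moves the arm, as the interface text tells. Its arguments: {"type":"object","properties":{"rows":{"type":"array","items":{"type":"array","items":{"type":"array","items":{"type":"number"}}}}},"required":["rows"]}

```bash
mkdir -p pics; cat > h.py <<'E'
import numpy as np, cv2
from plant import *
def und(n,uv):
    c=get_calibration(n); return cv2.undistortPoints(np.array(uv,float).reshape(-1,1,2),np.array(c["mtx"]),np.array(c["dist"])).reshape(-1,2)
def ray(n,uv):
    c=get_calibration(n);R=np.array(c["R"]);t=np.array(c["t"]).ravel();p=und(n,uv)
    return -R.T@t,(np.c_[p,np.ones(len(p))])@R
def onplane(n,uv,z):
    o,d=ray(n,uv); return o+d*((z-o[2])/d[:,2])[:,None]
def atdepth(n,uv,dep):
    o,d=ray(n,uv); return o+d*np.array(dep).reshape(-1,1)
def cloud(n,dep):
    v,u=np.mgrid[0:420,0:560]; P=atdepth(n,np.c_[u.ravel(),v.ravel()],dep.ravel()).reshape(420,560,3); P[dep==0]=np.nan; return P
def proj(n,X):
    c=get_calibration(n); return cv2.projectPoints(np.array(X,float).reshape(-1,3),cv2.Rodrigues(np.array(c["R"]))[0],np.array(c["t"],float),np.array(c["mtx"]),np.array(c["dist"]))[0].reshape(-1,2)
E
python3 - <<'E'
from h import *
for n in("scene","top"):
    i,d=read_camera(n); cv2.imwrite(f"pics/{n}0.png",i); np.savez(f"{n}0.npz",i=i,d=d)
    c=get_calibration(n); print(n,-np.array(c["R"]).T@np.array(c["t"]).ravel(),np.array(c["R"])[2],c["mtx"][0][0])
print(sense(),grip_depth)
E
```

```text
scene [-0.25916151  0.85921439  0.79204661] [ 0.61670456 -0.55425199 -0.5589993 ] 496.9512093542364
top [0.26924483 0.14860776 1.27443084] [ 0.189728    0.01933929 -0.98164621] 416.8592236629227
{'t': 0.1, 'joint_positions': array([-7.10360523e+01,  6.67031731e+00,  8.26293250e+01, -1.95756687e-04,
        9.07573848e+01, -2.16661880e+00]), 'joint_velocities': array([-0.05562302, -0.08749645, -0.0584161 ,  0.05558874, -0.00058691,
       -0.04296513]), 'joint_efforts': array([ 2.75461993e-03, -7.22892165e+01, -6.23866367e+01,  7.81532004e-02,
        2.27875990e-02, -5.69878659e-05]), 'ee_pos': array([ 0.24325888, -0.62945698,  0.21801958]), 'orientation': array([[ 9.32761370e-01,  3.60494271e-01, -3.26680188e-04],
       [ 3.60494417e-01, -9.32760897e-01,  9.40178467e-04],
       [ 3.42144454e-05, -9.94728539e-04, -9.99999505e-01]]), 'contact_force': array([ 0.08507242,  0.29043316, -0.67760901]), 'wrist_torque': array([ 0.00988691,  0.04525736, -0.03813559]), 'gripper_force': 0.0, 'grip_width': 0.09289514827074513} 0.0188
```

View pics/scene0.png

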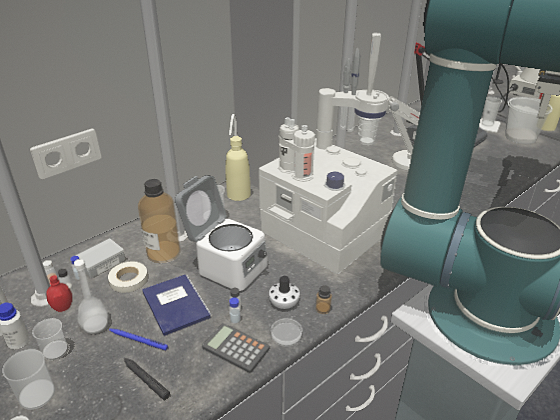

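View pics/top0.png

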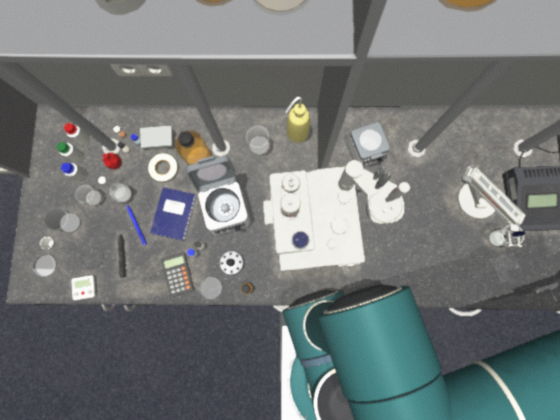

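Scene picture: the rotor with its black knob is at about (284,295). The open white centrifuge is at (232,252) with its lid at (202,205), and the white instrument is on its right. In the top picture, the rotor is at (231,262) and the centrifuge bowl at (224,208). There is a second lidded device at (370,140), which could be the other centrifuge size. I'll measure and check with one crop.

```bash
python3 - <<'E'
from h import *
S=np.load("scene0.npz");T=np.load("top0.npz")
a=cv2.resize(S["i"][160:350,150:350],(600,570),interpolation=3)[:, :]
b=cv2.resize(T["i"][110:290,185:255],(0,0),fx=2.8,fy=2.8,interpolation=3)
c=cv2.resize(T["i"][110:180,340:400],(0,0),fx=3,fy=3,interpolation=3)
m=np.zeros((600,800,3),np.uint8);m[:570,:600]=a;
m[:504,600:796]=b
cv2.imwrite("pics/crop.png",m)
cv2.imwrite("pics/c2.png",c)
for n,D in(("scene",S),("top",T)):
    P=cloud(n,D["d"]);np.save(n+"P.npy",P)
    print(n,"valid",np.mean(D["d"]>0))
P=np.load("topP.npy")
for r in range(170,272,6): print(r,[tuple((P[r,c]*1000).round().tolist()) for c in range(200,250,7)])
print(P[120:165:6,352:392:6].round(3).tolist())
E
```

```text
scene valid 0.995829081632653
top valid 0.9958971088435374
170 [(574.0, 386.0, 170.0), (576.0, 369.0, 161.0), (579.0, 351.0, 153.0), (581.0, 332.0, 146.0), (583.0, 314.0, 137.0), (622.0, 312.0, -4.0), (622.0, 290.0, -3.0), (621.0, 267.0, 3.0)]
176 [(563.0, 391.0, 144.0), (566.0, 373.0, 135.0), (569.0, 355.0, 123.0), (571.0, 336.0, 116.0), (573.0, 318.0, 108.0), (568.0, 295.0, 128.0), (601.0, 289.0, 1.0), (602.0, 267.0, 1.0)]
182 [(554.0, 397.0, 113.0), (556.0, 378.0, 104.0), (558.0, 360.0, 96.0), (559.0, 339.0, 94.0), (nan, nan, nan), (557.0, 298.0, 101.0), (582.0, 288.0, 0.0), (582.0, 266.0, 2.0)]
188 [(540.0, 399.0, 97.0), (540.0, 379.0, 96.0), (539.0, 358.0, 100.0), (539.0, 338.0, 100.0), (540.0, 318.0, 96.0), (540.0, 298.0, 97.0), (562.0, 288.0, 3.0), (564.0, 266.0, -3.0)]
194 [(523.0, 400.0, 91.0), (522.0, 378.0, 97.0), (527.0, 362.0, 74.0), (535.0, 347.0, 37.0), (536.0, 327.0, 33.0), (523.0, 297.0, 95.0), (nan, nan, nan), (544.0, 265.0, -0.0)]
200 [(505.0, 398.0, 94.0), (504.0, 378.0, 96.0), (518.0, 370.0, 27.0), (518.0, 348.0, 30.0), (519.0, 327.0, 27.0), (519.0, 305.0, 28.0),
[... 2663 characters left out ...]
, [0.729, -0.173, 0.001]], [[0.687, -0.049, 0.063], [0.676, -0.061, 0.095], [0.676, -0.079, 0.095], [0.675, -0.096, 0.099], [0.677, -0.115, 0.093], [0.676, -0.131, 0.096], [0.675, -0.148, 0.099]], [[0.675, -0.052, 0.041], [0.657, -0.061, 0.095], [0.658, -0.079, 0.094], [0.658, -0.096, 0.094], [0.657, -0.113, 0.097], [0.659, -0.132, 0.09], [0.69, -0.173, -0.003]], [[0.665, -0.056, 0.014], [0.647, -0.065, 0.071], [0.639, -0.078, 0.095], [0.64, -0.096, 0.094], [0.64, -0.113, 0.093], [0.653, -0.14, 0.053], [0.669, -0.171, 0.001]], [[0.544, -0.001, 0.354], [0.544, -0.015, 0.352], [0.633, -0.085, 0.056], [0.64, -0.108, 0.031], [0.649, -0.133, 0.003], [0.65, -0.152, -0.0], [0.651, -0.172, -0.003]]]
```

View pics/crop.png

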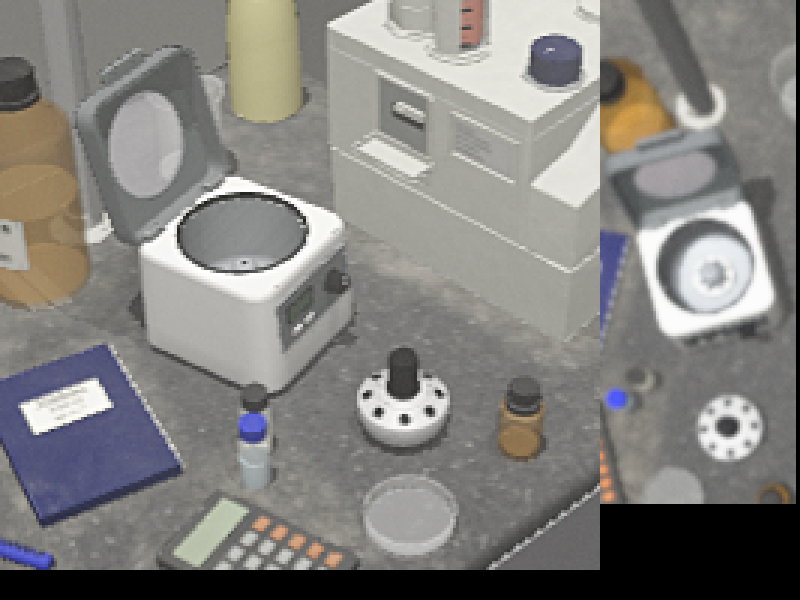

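The centrifuge meant is the one at top (223,208): its rim is about 97 mm up, it is about 124 mm wide, and its lid is open. The device at top (370,140) is a smaller shut one (about 95 mm wide), so a look-alike. The rotor is at scene (284,295). Crop: it stands upright with its black knob clear, and the shaft nose shows in the bowl.

```bash
python3 - <<'E'
from h import *
T=np.load("top0.npz");P=np.load("topP.npy");PS=np.load("sceneP.npy");I=T["i"]
# rim
box=np.zeros((420,560),bool);box[180:236,192:252]=1
rim=box&(abs(P[...,2]-.097)<.008)&(P[...,0]<.55)
r=cv2.minAreaRect((P[rim][:,:2]*1000).astype(np.float32));print("rim rect",r)
hole=(box&(P[...,2]<.088)).astype(np.uint8)
n,l,st,ce=cv2.connectedComponentsWithStats(1-rim.astype(np.uint8));k=l[208,212]
m=(l==k).astype(np.uint8);print(st[k])
c=max(cv2.findContours(m,0,1)[0],key=cv2.contourArea)
q=onplane("top",c.reshape(-1,2),.098)[:,:2]
A=np.c_[2*q,np.ones(len(q))];s=np.linalg.lstsq(A,(q**2).sum(1),rcond=None)[0];R=np.sqrt(s[2]+s[:2]@s[:2]);print("bowl",s[:2],R,np.std(np.hypot(*(q-s[:2]).T)))
g=cv2.cvtColor(I,cv2.COLOR_BGR2GRAY)
# nose
w=box&(abs(P[...,2]-.068)<.012)&(np.hypot(P[...,0]-s[0],P[...,1]-s[1])<.03);print("nose pts",P[w].round(3).tolist())
# rotor
rb=np.zeros((420,560),bool);rb[240:290,205:260]=1
w=rb&(g<70)
n,l,st,ce=cv2.connectedComponentsWithStats(w.astype(np.uint8))
for a,b in zip(st[1:],ce[1:]): print(a,b,onplane("top",[b],.068))
w=rb&(P[...,2]>.012);u=P[w];print("rotor cloud",u[:,:2].min(0),u[:,:2].max(0),"white",end=" ")
v=rb&(g>120);vv=np.argwhere(v);print(vv.mean(0),onplane("top",[vv.mean(0)[::-1]],.03))
# obstacles >0.12 round centrifuge
for nm,Q in(("top",P),("scene",PS)):
    for lo,hi in((.12,.16),(.16,.22),(.22,.4)):
        w=(Q[...,2]>lo)&(Q[...,2]<hi)&(abs(Q[...,0]-.48)<.25)&(abs(Q[...,1]-.3)<.22)
        H,_,_=np.histogram2d(Q[w][:,0],Q[w][:,1],bins=[np.arange(.23,.75,.04),np.arange(.08,.54,.04)]);print(nm,lo);print(H.astype(int)[::-1,::-1])
E
```

```text
rim rect ((495.4833984375, 334.0019836425781), (140.8458251953125, 121.85826873779297), 16.60556983947754)
[207 190  33  32 830]
bowl [0.48877201 0.3313051 ] 0.045863596309779174 0.0009284825131695253
nose pts [[0.503, 0.34, 0.057], [0.499, 0.336, 0.063], [0.499, 0.333, 0.065], [0.499, 0.33, 0.064], [0.5, 0.327, 0.061], [0.496, 0.339, 0.064], [0.495, 0.335, 0.068], [0.496, 0.332, 0.066], [0.495, 0.329, 0.069], [0.497, 0.328, 0.06], [0.496, 0.324, 0.065], [0.492, 0.341, 0.067], [0.493, 0.338, 0.067], [0.493, 0.336, 0.064], [0.493, 0.332, 0.067], [0.492, 0.329, 0.07], [0.492, 0.326, 0.069], [0.493, 0.324, 0.064], [0.494, 0.322, 0.058], [0.49, 0.341, 0.065], [0.489, 0.337, 0.072], [0.49, 0.336, 0.064], [0.489, 0.332, 0.069], [0.49, 0.33, 0.065], [0.49, 0.327, 0.065], [0.49, 0.324, 0.063], [0.491, 0.322, 0.059], [0.488, 0.342, 0.057], [0.486, 0.338, 0.068], [0.487, 0.335, 0.064], [0.487, 0.332, 0.067], [0.486, 0.329, 0.071], [0.487, 0.326, 0.067], [0.487, 0.324, 0.064], [0.488, 0.321, 0.058], [0.484, 0.342, 0.062], [0.484, 0.338, 0.065], [0.483, 0.335, 0.068], [0.484, 0.332, 0.065], [0.4
[... 3283 characters left out ...]
   0   0   0   0  46   9 214]
 [  0   0   0   0   0   0   0   0   0   0   1]
 [  0   0   0   0   0   0   0   0   0   0  18]]
scene 0.22
[[  0   0   0 642 350   0   0   0   0   0   0]
 [  0   0   0   0   0   0   0   0   0   0   0]
 [  0   0   0   1   2   0   0   0   0   0   0]
 [  0   0   0   7   2   0   0   0   0   0   0]
 [  0   0   0   0   0   0   0   0  76  66   0]
 [  0   0   0   0   0   0   0   0 232 337   0]
 [  0   0   0   0   0   0   0   0 290 551   0]
 [  0   0   0   0   0   0   0   0   0  13  13]
 [  0   0   0   0   0   0   0   0   0  77  62]
 [  0   0   0   0   0   0   0   0   0   0   0]
 [  0   0   0   0   0   0   0   0   0   0   0]
 [  0   0   0   0   0   0   0   0   0   0   0]]
```

```bash
python3 - <<'E'
from h import *
D={"top":np.load("topP.npy"),"scene":np.load("sceneP.npy")}
def circ(q):
    s=np.linalg.lstsq(np.c_[2*q,np.ones(len(q))],(q**2).sum(1),rcond=None)[0];return s[:2],np.sqrt(s[2]+s[:2]@s[:2])
for n,P in D.items():
    I=np.load(n+"0.npz")["i"];g=cv2.cvtColor(I,cv2.COLOR_BGR2GRAY)
    near=np.hypot(P[...,0]-.33,P[...,1]-.307)<.05
    w=near&(P[...,2]>.05); k=P[w]; print(n,"knob",len(k),np.median(k,0),k.min(0),k.max(0))
    tp=near&(P[...,2]>.062);pp=np.argwhere(tp).mean(0)[::-1];print("  knobtop ray",onplane(n,[pp],.068))
    w=(near&(P[...,2]>.008)).astype(np.uint8);c=max(cv2.findContours(w,0,1)[0],key=cv2.contourArea)
    print("  outline bbox",cv2.boundingRect(c))
    if n=="top":
        print("  outline circ@.02",circ(onplane(n,c.reshape(-1,2),.02)[:,:2]))
    # lid plane
    e=np.array([np.cos(np.radians(12)),np.sin(np.radians(12))])
    w=(P[...,2]>.115)&(P[...,2]<.215)&(abs(P[...,0]-.57)<.035)&(abs(P[...,1]-.35)<.055)
    L=P[w]
    for it in range(4):
        c0=L.mean(0);nn=np.linalg.svd(L-c0)[2][2];dd=(L-c0)@nn;L=L[abs(dd)<max(.004,1.5*np.std(dd))]
    nn*=-np.sign(nn[0]) 
    print("  lid",len(L),c0,nn,"yaw",np.degrees(np.arctan2(-nn[1],-nn[0])),"angle",np.degrees(np.pi/2+np.arcsin(abs(nn[2]))),np.std((L-c0)@nn), L.min(0),L.max(0))
    H=np.array([.489,.331,.1])
    w=(P[...,2]>.195)&(P[...,2]<.24)&(abs(P[...,0]-.59)<.06)&(abs(P[...,1]-.355)<.075);print("  lid top pts",P[w].min(0),P[w].max(0),P[w][P[w][:,2].argsort()[-6:]].round(3).tolist())
E
```

```text
top knob 49 [0.32904883 0.30945069 0.06636053] [0.31802709 0.30024771 0.0514267 ] [0.33810559 0.32115948 0.07070024]
  knobtop ray [[0.32875603 0.31025031 0.068     ]]
  outline bbox (220, 252, 23, 23)
  outline circ@.02 (array([0.32905538, 0.3112562 ]), np.float64(0.032635047812806545))
  lid 529 [0.5773662  0.35484157 0.15724789] [-0.93732323 -0.26717613  0.22370088] yaw 15.90975746633049 angle 102.92649709290784 0.0017818343998604901 [0.55140494 0.29953162 0.11519335] [0.60364871 0.40493047 0.21494766]
  lid top pts [0.55465334 0.30023063 0.19537242] [0.64955885 0.42824635 0.22183344] [[0.598, 0.353, 0.221], [0.595, 0.361, 0.221], [0.592, 0.361, 0.221], [0.589, 0.363, 0.221], [0.584, 0.381, 0.221], [0.589, 0.374, 0.222]]
scene knob 118 [0.32618584 0.31804825 0.06572406] [0.31784065 0.30493074 0.05030992] [0.34095594 0.32792478 0.07351568]
  knobtop ray [[0.32834154 0.31680885 0.068     ]]
  outline bbox (269, 276, 30, 33)
  lid 1091 [0.57938118 0.35179511 0.15791412] [-0.93171414 -0.26171529  0.25182109] yaw 15.689869765340598 angle 104.58530137524828 0.0016011759918537725 [0.55407419 0.30003434 0.11508517] [0.60326836 0.40192622 0.21477171]
  lid top pts [0.54926281 0.30116199 0.19500822] [0.64968663 0.42951561 0.2216233 ] [[0.587, 0.373, 0.221], [0.589, 0.356, 0.221], [0.588, 0.375, 0.221], [0.586, 0.379, 0.221], [0.587, 0.368, 0.221], [0.593, 0.348, 0.222]]
```

```bash
python3 - <<'E'
from h import *
D=[np.load("topP.npy").reshape(-1,3),np.load("sceneP.npy").reshape(-1,3)]
Q=np.vstack(D);Q=Q[np.isfinite(Q[:,0])]
for a in range(-70,60,10):
    th=np.degrees(np.arctan2(Q[:,1],Q[:,0]));r=np.hypot(Q[:,0],Q[:,1])
    w=(abs(th-a)<5)&(Q[:,2]<1.0)
    print(a,[round(float(np.percentile(Q[w&(r>lo)&(r<lo+.1),2],99)),2) if (w&(r>lo)&(r<lo+.1)).sum()>5 else None for lo in(.25,.35,.45,.55)])
for n,P in zip("ts",D):
  for x in np.arange(.28,.62,.03):
    w=(abs(P[:,0]-x)<.015)&(P[:,2]>.125)&(P[:,2]<.35)&(P[:,1]<.27)&(P[:,1]>.05)
    if w.sum()>5:print(n,round(x,2),np.percentile(P[w,1],98).round(3),np.percentile(P[w,2],98).round(3))
E
```

```text
-70 [0.63, -0.11, 0.0, 0.35]
-60 [0.63, 0.55, 0.01, 0.01]
-50 [0.61, 0.01, 0.01, 0.15]
-40 [0.0, 0.0, 0.01, 0.21]
-30 [0.01, 0.01, 0.01, 0.25]
-20 [0.0, 0.0, 0.0, 0.72]
-10 [0.65, 0.47, 0.49, 0.72]
0 [0.66, 0.35, 0.39, 0.83]
10 [0.65, 0.23, 0.31, 0.72]
20 [0.61, 0.23, 0.33, 0.72]
30 [0.18, 0.2, 0.12, 0.14]
40 [0.17, 0.07, 0.1, 0.1]
50 [0.0, 0.06, 0.05, 0.06]
t 0.31 0.162 0.191
t 0.34 0.167 0.2
t 0.37 0.174 0.227
t 0.4 0.177 0.226
t 0.43 0.18 0.309
t 0.46 0.187 0.325
t 0.49 0.186 0.325
t 0.52 0.189 0.325
t 0.55 0.19 0.204
t 0.58 0.084 0.269
t 0.61 0.051 0.335
s 0.31 0.168 0.192
s 0.34 0.175 0.202
s 0.37 0.181 0.229
s 0.4 0.185 0.228
s 0.43 0.187 0.31
s 0.46 0.192 0.325
s 0.49 0.193 0.324
s 0.52 0.196 0.327
s 0.55 0.198 0.203
s 0.58 0.095 0.349
s 0.61 0.057 0.348
```

Call:
{"method": "send_rows", "body": {
  "rows": [
    [[0.045, -0.0092, 0.0238, 0.0282, 0, 0, 0], [0.045, -0.0092, 0.0238, 0.0282, 0, 0, 0], [0.045, -0.0092, 0.0238, 0.0282, 0, 0, 0], [0.045, -0.0092, 0.0238, 0.0282, 0, 0, 0], [0.045, -0.0092, 0.0238, 0.0282, 0, 0, 0]]
  ]
}}

```text
t: 0.52
ee_pos: [0.1968, -0.5092, 0.3605]
orientation: [[0.933, 0.361, -0.0], [0.361, -0.933, 0.001], [0.0, -0.001, -1.0]]
contact_force: [0.4, -0.0, -0.2]
grip_width: 0.0644
gripper_force: 0.0
```

Call:
{"method": "send_rows", "body": {
  "rows": [
    [[0.045, -0.0092, 0.0238, 0.0282, 0, 0, 0], [0.045, -0.0092, 0.0238, 0.0282, 0, 0, 0], [0.045, -0.0092, 0.0238, 0.0282, 0, 0, 0], [0.045, -0.0092, 0.0238, 0.0282, 0, 0, 0], [0.045, -0.0092, 0.0238, 0.0282, 0, 0, 0]]
  ]
}}

```text
t: 0.93
ee_pos: [0.1508, -0.3901, 0.5017]
orientation: [[0.933, 0.361, -0.0], [0.361, -0.933, 0.0], [0.0, -0.0, -1.0]]
contact_force: [0.1, -0.7, -0.1]
grip_width: 0.045
gripper_force: 0.0
```

Call:
{"method": "send_rows", "body": {
  "rows": [
    [[0.045, 0.034, 0.019, 0.004, 0, 0, 0], [0.045, 0.034, 0.019, 0.004, 0, 0, 0], [0.045, 0.034, 0.019, 0.004, 0, 0, 0], [0.045, 0.0273, 0.0273, 0.004, 0, 0, 0], [0.045, 0.0273, 0.0273, 0.004, 0, 0, 0]]
  ]
}}

```text
t: 1.35
ee_pos: [0.309, -0.2787, 0.5204]
orientation: [[0.933, 0.36, -0.0], [0.36, -0.933, 0.0], [-0.0, -0.001, -1.0]]
contact_force: [0.4, -0.9, 0.7]
grip_width: 0.0453
gripper_force: 0.0
```

Call:
{"method": "send_rows", "body": {
  "rows": [
    [[0.045, 0.0273, 0.0273, 0.004, 0, 0, 0], [0.045, 0.019, 0.034, 0.004, 0, 0, 0], [0.045, 0.019, 0.034, 0.004, 0, 0, 0], [0.045, 0.019, 0.034, 0.004, 0, 0, 0], [0.045, 0.0087, 0.038, 0.004, 0, 0, 0]]
  ]
}}

```text
t: 1.77
ee_pos: [0.4022, -0.1112, 0.5398]
orientation: [[0.933, 0.36, -0.001], [0.36, -0.933, 0.001], [-0.001, -0.001, -1.0]]
contact_force: [0.6, -0.1, -0.5]
grip_width: 0.0451
gripper_force: 0.0
```

Call:
{"method": "send_rows", "body": {
  "rows": [
    [[0.045, 0.0087, 0.038, 0, 0, 0, 0], [0.045, 0.0087, 0.038, 0, 0, 0, 0], [0.045, -0.002, 0.039, 0, 0, 0, 0], [0.045, -0.002, 0.039, 0, 0, 0, 0], [0.045, -0.002, 0.039, 0, 0, 0, 0]]
  ]
}}

```text
t: 2.18
ee_pos: [0.4117, 0.0822, 0.5405]
orientation: [[0.933, 0.361, -0.0], [0.361, -0.933, -0.0], [-0.0, -0.0, -1.0]]
contact_force: [1.7, -0.7, -0.3]
grip_width: 0.0448
gripper_force: 0.0
```

Call:
{"method": "send_rows", "body": {
  "rows": [
    [[0.045, -0.0127, 0.037, 0, 0, 0, 0], [0.045, -0.0127, 0.037, 0, 0, 0, 0], [0.045, -0.0127, 0.037, 0, 0, 0, 0], [0.045, -0.0223, 0.0317, 0, 0, 0, 0], [0.045, -0.0223, 0.0317, 0, 0, 0, 0]]
  ]
}}

```text
t: 2.6
ee_pos: [0.3285, 0.2562, 0.5402]
orientation: [[0.933, 0.361, -0.001], [0.361, -0.933, -0.001], [-0.001, 0.0, -1.0]]
contact_force: [0.8, 0.5, -0.3]
grip_width: 0.0446
gripper_force: 0.0
```

Call:
{"method": "send_rows", "body": {
  "rows": [
    [[0.045, 0, 0.0275, -0.03, 0, 0, 0], [0.045, 0, 0.0275, -0.03, 0, 0, 0], [0.045, 0, 0, -0.04, 0, 0, 0], [0.045, 0, 0, -0.04, 0, 0, 0], [0.045, 0, 0, -0.04, 0, 0, 0]]
  ]
}}

```text
t: 3.02
ee_pos: [0.3292, 0.31, 0.3583]
orientation: [[0.932, 0.362, -0.0], [0.362, -0.932, -0.0], [-0.001, 0.0, -1.0]]
contact_force: [0.4, 0.9, -0.7]
grip_width: 0.0447
gripper_force: 0.0
```

Call:
{"method": "send_rows", "body": {
  "rows": [
    [[0.045, 0, 0, -0.04, 0, 0, 0], [0.045, 0, 0, -0.04, 0, 0, 0], [0.045, 0, 0, -0.04, 0, 0, 0], [0.045, 0, 0, -0.04, 0, 0, 0], [0.045, 0, 0, -0.04, 0, 0, 0]]
  ]
}}

```text
t: 3.43
ee_pos: [0.3292, 0.3094, 0.1586]
orientation: [[0.933, 0.361, 0.0], [0.361, -0.933, 0.0], [0.0, -0.0, -1.0]]
contact_force: [0.7, -0.1, -0.2]
grip_width: 0.0452
gripper_force: 0.0
```

Call:
{"method": "send_rows", "body": {
  "rows": [
    [[0.045, 0, 0, -0.03, 0, 0, 0], [0.045, 0, 0, -0.02, 0, 0, 0], [0.045, 0, 0, 0, 0, 0, 0]]
  ]
}}

```text
t: 3.68
ee_pos: [0.328, 0.3083, 0.1061]
orientation: [[0.933, 0.36, -0.005], [0.36, -0.933, -0.004], [-0.006, 0.002, -1.0]]
contact_force: [-0.6, -0.1, -0.3]
grip_width: 0.0448
gripper_force: 0.0
```

```bash
python3 - <<'E'
from h import *
s=sense();print(s["ee_pos"],s["joint_positions"])
i,d=read_camera("scene");cv2.imwrite("pics/s1.png",cv2.resize(i[210:330,220:340],(600,600),interpolation=3))
E
```

```text
[0.32801712 0.30830398 0.10613738] [ 3.99785052e+01 -1.94083010e+01  1.17005011e+02 -4.17099430e-04
  8.27628143e+01  1.08848939e+02]
```

View pics/s1.png

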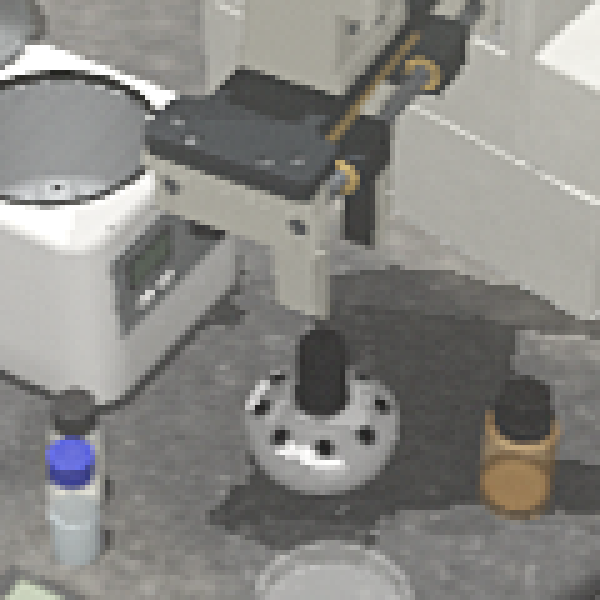

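The gripper is straight above the knob; the knob top is at about (284.4, 277.0) in the scene picture.

Call:
{"method": "send_rows", "body": {
  "rows": [
    [[0.045, 0, 0, 0, 0, 0, 0]]
  ]
}}

```text
t: 3.82
ee_pos: [0.3299, 0.3099, 0.1118]
orientation: [[0.933, 0.36, 0.001], [0.36, -0.933, 0.0], [0.001, -0.0, -1.0]]
contact_force: [0.1, 0.2, 0.6]
grip_width: 0.0448
gripper_force: 0.0
```

```bash
python3 - <<'E'
from h import *
print(sense()["ee_pos"],sense()["orientation"][:,2])
print(onplane("scene",[[284.4,276.8]],.068),onplane("scene",[[284.4,292]],.036))
e=sense()["ee_pos"];print(proj("scene",[[.329,.311,.068],[.329,.311,0],e]))
E
```

```text
[0.32988793 0.30989775 0.1118429 ] [ 5.22175218e-04  4.44530225e-04 -9.99999765e-01]
[[0.33426157 0.30876287 0.068     ]] [[0.32400312 0.31756023 0.036     ]]
[[285.2718541  278.49225614]
 [284.87796006 301.3029277 ]
 [285.64341708 262.46424084]]
```

Call:
{"method": "send_rows", "body": {
  "rows": [
    [[0.045, 0, 0.0005, -0.03, 0, 0, 0], [0.045, 0, 0, -0.025, 0, 0, 0], [0.045, 0, 0, -0.013, 0, 0, 0], [0.045, 0, 0, 0, 0, 0, 0], [0.045, 0, 0, 0, 0, 0, 0]]
  ]
}}

```text
t: 4.23
ee_pos: [0.3302, 0.3106, 0.0443]
orientation: [[0.933, 0.361, 0.001], [0.361, -0.933, 0.001], [0.001, -0.0, -1.0]]
contact_force: [0.1, 0.2, 0.5]
grip_width: 0.0452
gripper_force: 0.0
```

Call:
{"method": "send_rows", "body": {
  "rows": [
    [[0.015, 0, 0, 0, 0, 0, 0], [0.015, 0, 0, 0, 0, 0, 0], [0.015, 0, 0, 0, 0, 0, 0], [0.015, 0, 0, 0, 0, 0, 0], [0.015, 0, 0, 0, 0, 0, 0]]
  ]
}}

```text
t: 4.65
ee_pos: [0.3299, 0.3105, 0.0433]
orientation: [[0.933, 0.361, 0.001], [0.361, -0.933, 0.001], [0.001, -0.001, -1.0]]
contact_force: [-0.4, 0.6, 4.2]
grip_width: 0.0214
gripper_force: 29.9
```

Call:
{"method": "send_rows", "body": {
  "rows": [
    [[0.015, 0, 0, 0.01, 0, 0, 0], [0.015, 0, 0, 0.03, 0, 0, 0], [0.015, 0, 0, 0.035, 0, 0, 0], [0.015, 0, 0, 0.035, 0, 0, 0], [0.015, 0, 0, 0.02, 0, 0, 0]]
  ]
}}

```text
t: 5.07
ee_pos: [0.3299, 0.3104, 0.177]
orientation: [[0.933, 0.36, 0.002], [0.36, -0.933, 0.002], [0.003, -0.001, -1.0]]
contact_force: [0.1, 0.3, -2.4]
grip_width: 0.0215
gripper_force: 29.9
```

Call:
{"method": "send_rows", "body": {
  "rows": [
    [[0.015, 0.025, 0.003, 0, 0, 0, 0], [0.015, 0.035, 0.005, 0, 0, 0, 0], [0.015, 0.035, 0.005, 0, 0, 0, 0], [0.015, 0.035, 0.005, 0, 0, 0, 0], [0.015, 0.02, 0.003, 0, 0, 0, 0]]
  ]
}}

```text
t: 5.48
ee_pos: [0.4822, 0.331, 0.1725]
orientation: [[0.933, 0.36, -0.0], [0.36, -0.933, -0.001], [-0.0, 0.001, -1.0]]
contact_force: [-0.2, -0.1, -2.7]
grip_width: 0.0215
gripper_force: 30.0
```

Call:
{"method": "send_rows", "body": {
  "rows": [
    [[0.015, 0.009, 0, 0, 0, 0, 0], [0.015, 0, 0, 0, 0, 0, 0], [0.015, 0, 0, 0, 0, 0, 0]]
  ]
}}

```text
t: 5.73
ee_pos: [0.488, 0.3309, 0.1726]
orientation: [[0.933, 0.36, -0.001], [0.36, -0.933, -0.001], [-0.001, 0.0, -1.0]]
contact_force: [-0.6, 0.5, -3.8]
grip_width: 0.0216
gripper_force: 30.0
```

```bash
python3 - <<'E'
from h import *
s=sense();print(s["ee_pos"],s["contact_force"],s["wrist_torque"],s["joint_positions"])
i,d=read_camera("scene");cv2.imwrite("pics/s2.png",cv2.resize(i[150:300,160:310],(600,600),interpolation=3))
print(proj("scene",[[.4888,.3313,.098],s["ee_pos"]]))
E
```

```text
[0.48801059 0.330922   0.17258308] [-0.63539901  0.53943066 -3.83080791] [ 0.04664642 -0.00074729  0.00768783] [ 3.16603062e+01 -3.02353951e+00  9.67665280e+01  4.65075718e-03
  8.63210840e+01  1.00546357e+02]
[[232.09781661 237.37868318]
 [230.86501908 210.63711953]]
```

View pics/s2.png

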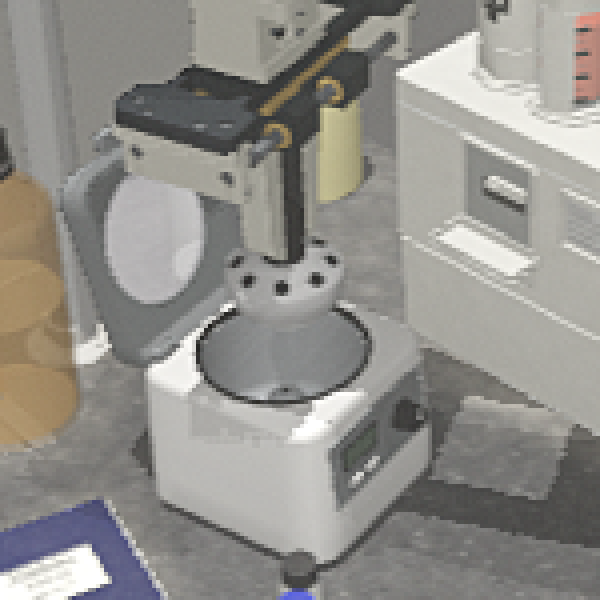

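The rotor is held upright over the bowl, lid clear behind it. Now lowering toward the teeth.

Call:
{"method": "send_rows", "body": {
  "rows": [
    [[0.015, 0.0008, 0.0004, -0.02, 0, 0, 0], [0.015, 0, 0, -0.02, 0, 0, 0], [0.015, 0, 0, -0.012, 0, 0, 0], [0.015, 0, 0, -0.002, 0, 0, 0], [0.015, 0, 0, 0, 0, 0, 0]]
  ]
}}

```text
t: 6.2
ee_pos: [0.4886, 0.3315, 0.1186]
orientation: [[0.933, 0.361, -0.001], [0.361, -0.933, -0.0], [-0.001, 0.0, -1.0]]
contact_force: [-0.4, 0.3, -2.6]
grip_width: 0.0211
gripper_force: 30.0
```

Call:
{"method": "send_rows", "body": {
  "rows": [
    [[0.015, 0, 0, -0.005, 0, 0, 0], [0.015, 0, 0, -0.005, 0, 0, 0], [0.015, 0, 0, -0.003, 0, 0, 0], [0.015, 0, 0, 0, 0, 0, 0], [0.015, 0, 0, 0, 0, 0, 0]]
  ]
}}

```text
t: 6.62
ee_pos: [0.4894, 0.3316, 0.1057]
orientation: [[0.933, 0.361, -0.0], [0.361, -0.933, -0.0], [-0.0, 0.0, -1.0]]
contact_force: [0.5, -0.3, -3.4]
grip_width: 0.0216
gripper_force: 30.0
```

Call:
{"method": "send_rows", "body": {
  "rows": [
    [[0.015, 0, 0, -0.002, 0, 0, 0], [0.015, 0, 0, -0.002, 0, 0, 0], [0.015, 0, 0, 0, 0, 0, 0]]
  ]
}}

```text
t: 6.87
ee_pos: [0.4897, 0.3318, 0.1017]
orientation: [[0.933, 0.36, 0.001], [0.36, -0.933, 0.001], [0.001, -0.0, -1.0]]
contact_force: [2.4, 1.8, 0.5]
grip_width: 0.0215
gripper_force: 30.0
```

Call:
{"method": "send_rows", "body": {
  "rows": [
    [[0.015, 0, 0, -0.002, 0, 0, 0], [0.015, 0, 0, 0, 0, 0, 0], [0.015, 0, 0, 0, 0, 0, 0]]
  ]
}}

```text
t: 7.12
ee_pos: [0.4897, 0.3318, 0.0998]
orientation: [[0.933, 0.361, 0.001], [0.361, -0.933, 0.001], [0.001, -0.0, -1.0]]
contact_force: [3.2, 3.9, -2.2]
grip_width: 0.0213
gripper_force: 30.0
```

Call:
{"method": "send_rows", "body": {
  "rows": [
    [[0.015, 0.0006, 0.0007, 0, 0, 0, 0], [0.015, 0, 0, 0, 0, 0, 0], [0.015, 0, 0, 0, 0, 0, 0]]
  ]
}}

```text
t: 7.37
ee_pos: [0.49, 0.3323, 0.0995]
orientation: [[0.933, 0.361, -0.0], [0.361, -0.933, -0.0], [-0.0, 0.0, -1.0]]
contact_force: [3.0, 1.5, -2.0]
grip_width: 0.0215
gripper_force: 30.0
```

Call:
{"method": "send_rows", "body": {
  "rows": [
    [[0.015, 0.0008, 0.0004, 0, 0, 0, 0], [0.015, 0, 0, -0.001, 0, 0, 0], [0.015, 0, 0, 0, 0, 0, 0]]
  ]
}}

```text
t: 7.62
ee_pos: [0.4906, 0.3325, 0.0982]
orientation: [[0.933, 0.36, -0.001], [0.36, -0.933, -0.001], [-0.001, 0.0, -1.0]]
contact_force: [0.4, 0.7, -2.8]
grip_width: 0.0215
gripper_force: 30.0
```

Call:
{"method": "send_rows", "body": {
  "rows": [
    [[0.015, 0, 0, -0.001, 0, 0, 0], [0.015, 0, 0, 0, 0, 0, 0], [0.015, 0, 0, 0, 0, 0, 0]]
  ]
}}

```text
t: 7.87
ee_pos: [0.4907, 0.3326, 0.0974]
orientation: [[0.933, 0.36, -0.0], [0.36, -0.933, -0.0], [-0.0, 0.0, -1.0]]
contact_force: [1.0, 0.2, -4.3]
grip_width: 0.0214
gripper_force: 30.0
```

Call:
{"method": "send_rows", "body": {
  "rows": [
    [[0.015, 0, 0, -0.001, 0, 0, 0], [0.015, 0, 0, -0.001, 0, 0, 0], [0.015, 0, 0, 0, 0, 0, 0]]
  ]
}}

```text
t: 8.12
ee_pos: [0.4908, 0.3327, 0.0957]
orientation: [[0.933, 0.361, 0.0], [0.361, -0.933, -0.0], [-0.0, 0.0, -1.0]]
contact_force: [-1.1, 0.4, 0.8]
grip_width: 0.0217
gripper_force: 30.0
```

Call:
{"method": "send_rows", "body": {
  "rows": [
    [[0.015, 0, 0, -0.001, 0, 0, 0], [0.015, 0, 0, 0, 0, 0, 0], [0.015, 0, 0, 0, 0, 0, 0]]
  ]
}}

```text
t: 8.37
ee_pos: [0.4909, 0.3327, 0.0949]
orientation: [[0.933, 0.36, 0.0], [0.36, -0.933, 0.0], [0.0, -0.0, -1.0]]
contact_force: [-0.9, -0.0, 2.8]
grip_width: 0.0213
gripper_force: 30.0
```

Call:
{"method": "send_rows", "body": {
  "rows": [
    [[0.015, 0, 0, 0.0004, 0, 0, -0.05], [0.015, 0, 0, 0, 0, 0, -0.05], [0.015, 0, 0, 0, 0, 0, -0.05], [0.015, 0, 0, 0, 0, 0, -0.05]]
  ]
}}

```text
t: 8.7
ee_pos: [0.491, 0.3328, 0.0953]
orientation: [[0.986, 0.166, 0.001], [0.166, -0.986, 0.0], [0.001, -0.0, -1.0]]
contact_force: [0.0, -0.6, 1.8]
grip_width: 0.0214
gripper_force: 30.0
```

Call:
{"method": "send_rows", "body": {
  "rows": [
    [[0.015, 0, 0, 0, 0, 0, -0.05], [0.015, 0, 0, 0, 0, 0, -0.05], [0.015, 0, 0, 0, 0, 0, -0.05], [0.015, 0, 0, 0, 0, 0, -0.05]]
  ]
}}

```text
t: 9.03
ee_pos: [0.4908, 0.3328, 0.0947]
orientation: [[0.999, -0.034, -0.0], [-0.034, -0.999, 0.0], [-0.0, -0.0, -1.0]]
contact_force: [1.2, 2.6, -4.0]
grip_width: 0.0215
gripper_force: 30.0
```

Load dropped to the rotor's own weight, so the teeth have likely meshed. Descending gently.

Call:
{"method": "send_rows", "body": {
  "rows": [
    [[0.015, 0, 0, -0.001, 0, 0, 0], [0.015, 0, 0, -0.002, 0, 0, 0], [0.015, 0, 0, 0, 0, 0, 0]]
  ]
}}

```text
t: 9.28
ee_pos: [0.4908, 0.3328, 0.0917]
orientation: [[1.0, -0.029, -0.0], [-0.029, -1.0, 0.0], [-0.0, -0.0, -1.0]]
contact_force: [1.4, 2.1, -1.8]
grip_width: 0.0211
gripper_force: 30.0
```

Call:
{"method": "send_rows", "body": {
  "rows": [
    [[0.015, 0.0003, 0.0005, -0.002, 0, 0, 0], [0.015, 0, 0, -0.002, 0, 0, 0], [0.015, 0, 0, 0, 0, 0, 0]]
  ]
}}

```text
t: 9.53
ee_pos: [0.491, 0.3331, 0.0875]
orientation: [[1.0, -0.031, -0.0], [-0.031, -1.0, -0.0], [-0.0, 0.0, -1.0]]
contact_force: [0.3, -0.1, -0.5]
grip_width: 0.0211
gripper_force: 30.0
```

Call:
{"method": "send_rows", "body": {
  "rows": [
    [[0.015, 0, 0, -0.002, 0, 0, 0], [0.015, 0, 0, 0, 0, 0, 0], [0.015, 0, 0, 0, 0, 0, 0]]
  ]
}}

```text
t: 9.78
ee_pos: [0.4911, 0.3331, 0.086]
orientation: [[1.0, -0.031, -0.0], [-0.031, -1.0, -0.0], [-0.0, 0.0, -1.0]]
contact_force: [0.5, -0.1, -1.2]
grip_width: 0.0215
gripper_force: 30.0
```

Call:
{"method": "send_rows", "body": {
  "rows": [
    [[0.015, 0, 0, -0.0015, 0, 0, 0], [0.015, 0, 0, 0, 0, 0, 0], [0.015, 0, 0, 0, 0, 0, 0]]
  ]
}}

```text
t: 10.03
ee_pos: [0.4911, 0.3332, 0.0845]
orientation: [[1.0, -0.031, -0.0], [-0.031, -1.0, -0.0], [-0.0, 0.0, -1.0]]
contact_force: [0.1, -0.1, -0.2]
grip_width: 0.0218
gripper_force: 30.0
```

Call:
{"method": "send_rows", "body": {
  "rows": [
    [[0.015, 0, 0, -0.0015, 0, 0, 0], [0.015, 0, 0, 0, 0, 0, 0], [0.015, 0, 0, 0, 0, 0, 0]]
  ]
}}

```text
t: 10.28
ee_pos: [0.4911, 0.3331, 0.083]
orientation: [[1.0, -0.031, -0.0], [-0.031, -1.0, -0.0], [-0.0, 0.0, -1.0]]
contact_force: [0.4, -0.5, -1.0]
grip_width: 0.0213
gripper_force: 30.0
```

Call:
{"method": "send_rows", "body": {
  "rows": [
    [[0.015, 0, 0, -0.001, 0, 0, 0], [0.015, 0, 0, 0, 0, 0, 0], [0.015, 0, 0, 0, 0, 0, 0]]
  ]
}}

```text
t: 10.53
ee_pos: [0.4911, 0.3332, 0.082]
orientation: [[1.0, -0.031, -0.0], [-0.031, -1.0, -0.0], [-0.0, 0.0, -1.0]]
contact_force: [0.0, -1.0, -0.2]
grip_width: 0.0214
gripper_force: 30.0
```

Call:
{"method": "send_rows", "body": {
  "rows": [
    [[0.015, 0, 0, -0.0012, 0, 0, 0], [0.015, 0, 0, 0, 0, 0, 0], [0.015, 0, 0, 0, 0, 0, 0], [0.015, 0, 0, 0, 0, 0, 0]]
  ]
}}

```text
t: 10.87
ee_pos: [0.4912, 0.3332, 0.081]
orientation: [[1.0, -0.031, 0.0], [-0.031, -1.0, 0.0], [0.0, -0.0, -1.0]]
contact_force: [-0.3, -0.2, 2.1]
grip_width: 0.0212
gripper_force: 30.0
```

Call:
{"method": "send_rows", "body": {
  "rows": [
    [[0.04, 0, 0, 0, 0, 0, 0], [0.04, 0, 0, 0, 0, 0, 0], [0.04, 0, 0, 0, 0, 0, 0], [0.04, 0, 0, 0, 0, 0, 0]]
  ]
}}

```text
t: 11.2
ee_pos: [0.4911, 0.3331, 0.0807]
orientation: [[1.0, -0.031, -0.0], [-0.031, -1.0, -0.0], [-0.0, 0.0, -1.0]]
contact_force: [0.7, 0.5, -0.3]
grip_width: 0.0393
gripper_force: 0.0
```

Call:
{"method": "send_rows", "body": {
  "rows": [
    [[0.04, 0, 0, 0.01, 0, 0, 0], [0.04, 0, 0, 0.03, 0, 0, 0], [0.04, 0, 0, 0.04, 0, 0, 0], [0.04, 0, 0, 0.04, 0, 0, 0], [0.04, 0, 0, 0.04, 0, 0, 0]]
  ]
}}

```text
t: 11.62
ee_pos: [0.4907, 0.3329, 0.2435]
orientation: [[1.0, -0.031, 0.0], [-0.031, -1.0, 0.0], [0.0, -0.0, -1.0]]
contact_force: [0.5, -0.4, 1.1]
grip_width: 0.0401
gripper_force: 0.0
```

```bash
python3 - <<'E'
from h import *
s=sense();print(s["ee_pos"],s["contact_force"])
i,d=read_camera("scene");P=cloud("scene",d)
k=(P[...,2]>.085)&(P[...,2]<.125)&(np.hypot(P[...,0]-.491,P[...,1]-.333)<.022)
print(k.sum(),np.percentile(P[k][:,2],[50,90,97]) if k.any() else 0,np.median(P[k],0))
cv2.imwrite("pics/s3.png",cv2.resize(i[130:300,160:310],(600,680),interpolation=3)[:600])
print(proj("scene",[[.491,.333,.108],[.491,.333,.122]]))
E
```

```text
[0.49072953 0.33292046 0.24349198] [ 0.49637609 -0.3597499   1.08608787]
117 [0.10327776 0.10881276 0.10947391] [0.4841648  0.33788669 0.10327776]
[[230.71484026 233.75612372]
 [230.41491277 228.82325085]]
```

View pics/s3.png

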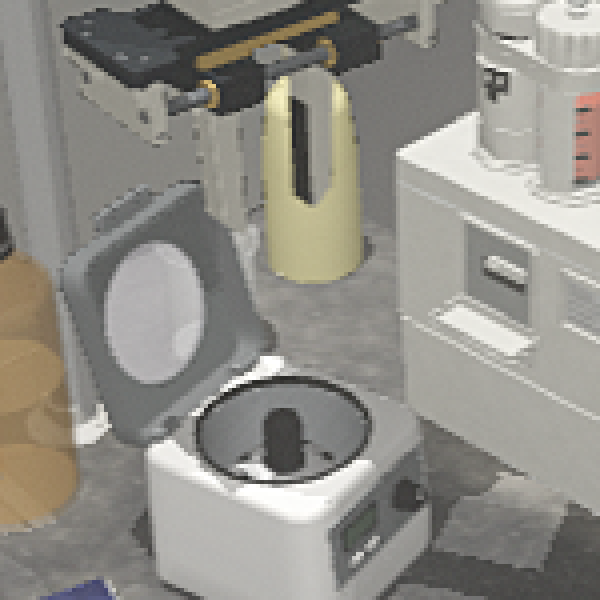

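Knob top reads about 109 mm, so the rotor is home and the lid is still open. Next I map what lies behind the lid, in the centrifuge frame.

```bash
cat >> h.py <<'E'
A0=np.array([.491,.333]);yw=np.radians(15.8);EX=np.array([np.cos(yw),np.sin(yw)]);EY=np.array([-EX[1],EX[0]])
def cf(P): return np.stack([(P[...,:2]-A0)@EX,(P[...,:2]-A0)@EY,P[...,2]],-1)
E
python3 - <<'E'
from h import *
Q=np.vstack([np.load("topP.npy").reshape(-1,3),np.load("sceneP.npy").reshape(-1,3)]);Q=cf(Q[np.isfinite(Q[:,0])])
# min distance behind lid per ey bin and z bin
for lo,hi in((.12,.18),(.18,.23),(.23,.3),(.3,.5)):
    w=(Q[:,2]>lo)&(Q[:,2]<hi)&(abs(Q[:,1])<.13)&(Q[:,0]>.05)&(Q[:,0]<.3)
    print("z",lo)
    for y in np.arange(-.12,.13,.03):
        v=Q[w&(abs(Q[:,1]-y)<.015)][:,0]
        h,_=np.histogram(v,np.arange(.05,.3,.02));print("  ey %.2f"%y,h)
P=cf(np.load("sceneP.npy"));w=(abs(P[...,1])<.03)&(P[...,0]>.05)&(P[...,0]<.15)&(P[...,2]>.2)&(P[...,2]<.24)
print("lip",P[w].min(0),P[w].max(0),P[w][P[w][:,2].argsort()[-12:]].round(3).tolist())
E
```

```text
z 0.12
  ey -0.12 [0 0 0 0 0 0 0 0 0 0 0 0]
  ey -0.09 [0 0 0 0 0 0 0 0 0 0 0 0]
  ey -0.06 [ 39 191  43   0   0   0   0  16   1   0   0   0]
  ey -0.03 [  0 215 148   0   0   0 119 152   6   0   0   0]
  ey 0.00 [  0 225 161   0   0  46  54  29   0   0   0   0]
  ey 0.03 [  0 212 148   0 148 187  39  25  20   0   0   0]
  ey 0.06 [ 59 180  32   0 204 283  98  47  13   0   0   0]
  ey 0.09 [  0   0   0   0   0 126 141  65   0   0   0   0]
  ey 0.12 [0 0 0 0 0 0 0 0 0 0 0 0]
z 0.18
  ey -0.12 [0 0 0 0 0 0 0 0 0 0 0 0]
  ey -0.09 [0 0 0 0 0 0 0 0 0 0 0 0]
  ey -0.06 [ 0 59 78  0  0  0  0 15  0  0  0  0]
  ey -0.03 [  0  40 165   0   0   0 134 154   6   0   0   0]
  ey 0.00 [  0  38 231   0   0   0   0   6   0   0   0   0]
  ey 0.03 [  0  43 187   0   0  65 108  37   0   0   0   0]
  ey 0.06 [  0  94  80   0   0  78 166  44   0   0   0   0]
  ey 0.09 [0 0 0 0 0 0 0 0 0 0 0 0]
  ey 0.12 [0 0 0 0 0 0 0 0 0 0 0 0]
z 0.23
  ey -0.12 [0 0 0 0 0 0 0 0 0 0 0 0]
  ey -0.09 [0 0 0 0 0 0 0 0 0 0 0 0]
  ey -0.06 [ 0  0  0  0  0  0  0 26  2  0  0  0]
  ey -0.03 [  0   0   0   0   0   0 219 247  11 
[... 224 characters left out ...]
 0 0 0 0 0]
  ey -0.09 [0 0 0 0 0 0 0 0 0 0 0 0]
  ey -0.06 [ 0  0  0  0  0  0  0 51  2  0  0  0]
  ey -0.03 [  0   0   0   0   0   0 755 929  54   0   0   0]
  ey 0.00 [ 0  0  0  0  0  0  0 39  0  0  0  0]
  ey 0.03 [0 0 0 0 0 0 0 0 0 0 0 0]
  ey 0.06 [0 0 0 0 0 0 0 0 0 0 0 0]
  ey 0.09 [0 0 0 0 0 0 0 0 0 0 0 0]
  ey 0.12 [0 0 0 0 0 0 0 0 0 0 0 0]
lip [ 0.08387282 -0.02981826  0.20601371] [0.1076855  0.02936085 0.2216233 ] [[0.102, 0.004, 0.22], [0.105, 0.007, 0.22], [0.104, 0.022, 0.22], [0.1, -0.001, 0.22], [0.102, 0.0, 0.221], [0.104, -0.009, 0.221], [0.103, 0.012, 0.221], [0.101, -0.005, 0.221], [0.105, 0.014, 0.221], [0.104, 0.018, 0.221], [0.102, 0.007, 0.221], [0.102, -0.014, 0.222]]
```

Call:
{"method": "send_rows", "body": {
  "rows": [
    [[0.0, 0, 0, 0.03, 0, 0, 0.102], [0.0, 0, 0, 0.03, 0, 0, 0.102], [0.0, 0, 0, 0.03, 0, 0, 0.102]]
  ]
}}

```text
t: 11.92
ee_pos: [0.4908, 0.333, 0.3327]
orientation: [[0.961, 0.276, 0.0], [0.276, -0.961, 0.0], [0.0, -0.0, -1.0]]
contact_force: [0.6, 0.0, 0.3]
grip_width: 0.0243
gripper_force: 0.0
```

Call:
{"method": "send_rows", "body": {
  "rows": [
    [[0.0, 0, 0, 0, 0.034, -0.12, 0], [0.0, 0, 0, 0, 0.034, -0.12, 0], [0.0, 0, 0, 0, 0.034, -0.12, 0], [0.0, 0, 0, 0, 0.034, -0.12, 0], [0.0, 0, 0, 0, 0, 0, 0]]
  ]
}}

```text
t: 12.33
ee_pos: [0.4891, 0.3326, 0.3304]
orientation: [[0.842, 0.273, 0.466], [0.238, -0.962, 0.133], [0.485, -0.001, -0.875]]
contact_force: [-0.9, -0.9, -0.0]
grip_width: 0.0001
gripper_force: 0.0
```

Call:
{"method": "send_rows", "body": {
  "rows": [
    [[0.0, 0.0318, 0.009, 0, 0, 0, 0], [0.0, 0.0318, 0.009, 0, 0, 0, 0], [0.0, 0.0318, 0.009, 0, 0, 0, 0], [0.0, 0.0318, 0.009, 0, 0, 0, 0], [0.0, 0, 0, 0, 0, 0, 0]]
  ]
}}

```text
t: 12.75
ee_pos: [0.6222, 0.3697, 0.3283]
orientation: [[0.848, 0.27, 0.457], [0.238, -0.963, 0.128], [0.474, 0.0, -0.88]]
contact_force: [-0.2, 0.5, -0.0]
grip_width: 0.0006
gripper_force: 0.0
```

```bash
python3 - <<'E'
from h import *
s=sense();print(cf(s["ee_pos"]),s["ee_pos"],s["contact_force"],s["joint_positions"]);print(s["orientation"].round(3))
i,d=read_camera("scene");cv2.imwrite("pics/s4.png",cv2.resize(i[100:280,140:320],(600,600),interpolation=3))
E
```

```text
[ 0.13626798 -0.00046958  0.32834951] [0.62224736 0.36965124 0.32834951] [-0.21727986  0.51453143 -0.03765646] [ 31.86468668  -4.9530827   87.57266636  -8.09244323  70.21284581
 107.079352  ]
[[ 0.848  0.27   0.457]
 [ 0.238 -0.963  0.128]
 [ 0.474  0.    -0.88 ]]
```

View pics/s4.png

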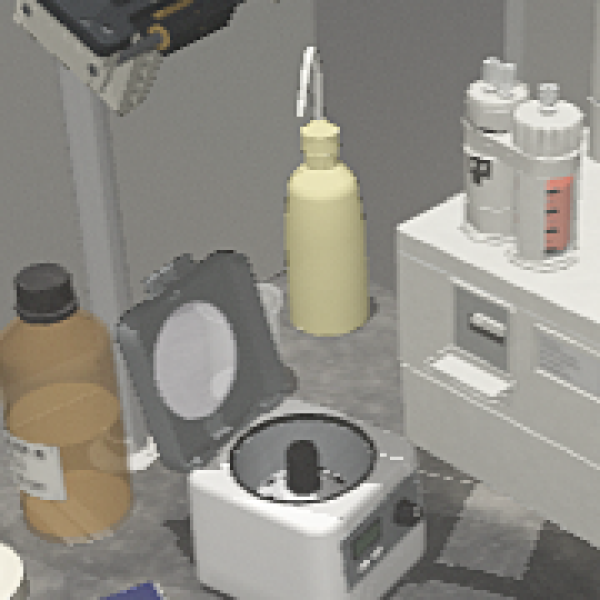

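Fingers are tilted and above, just behind the lid's edge; the rotor sits in the bowl. Lowering behind the lip.

Call:
{"method": "send_rows", "body": {
  "rows": [
    [[0.0, 0, 0, -0.035, 0, 0, 0], [0.0, 0, 0, -0.035, 0, 0, 0], [0.0, 0, 0, -0.03, 0, 0, 0], [0.0, 0, 0, -0.015, 0, 0, 0], [0.0, 0, 0, 0, 0, 0, 0]]
  ]
}}

```text
t: 13.22
ee_pos: [0.6171, 0.3685, 0.2122]
orientation: [[0.848, 0.271, 0.456], [0.239, -0.962, 0.128], [0.474, 0.001, -0.881]]
contact_force: [-1.0, 0.1, -0.4]
grip_width: 0.0004
gripper_force: 0.0
```

```bash
python3 - <<'E'
from h import *
s=sense();print(cf(s["ee_pos"]),s["contact_force"])
E
```

```text
[ 1.31022799e-01 -1.31782483e-04  2.12201478e-01] [-0.99234789  0.09252632 -0.44975203]
```

Call:
{"method": "send_rows", "body": {
  "rows": [
    [[0.0, -0.0067, -0.0019, -0.007, 0, 0, 0], [0.0, -0.0099, -0.0028, 0.0015, 0, 0, 0], [0.0, -0.0099, -0.0028, 0.0015, 0, 0, 0], [0.0, -0.0099, -0.0028, 0.0015, 0, 0, 0], [0.0, 0, 0, 0, 0, 0, 0]]
  ]
}}

```text
t: 13.63
ee_pos: [0.5814, 0.3591, 0.2184]
orientation: [[0.843, 0.272, 0.465], [0.237, -0.962, 0.133], [0.484, -0.002, -0.875]]
contact_force: [0.5, 0.1, 2.9]
grip_width: 0.0001
gripper_force: 0.8
```

```bash
cat > lid.py <<'E'
from h import *
s=sense();print(cf(s["ee_pos"]),s["contact_force"]);i,d=read_camera("scene");P=cf(cloud("scene",d))
w=(P[...,2]>.11)&(P[...,2]<.24)&(abs(P[...,1])<.06)&(abs(P[...,1])>.022)&(P[...,0]>-.08)&(P[...,0]<.12)
L=P[w]
for z in np.arange(.12,.23,.02):
    v=L[abs(L[:,2]-z)<.01][:,0]
    if len(v)>4: print(round(z,3),len(v),np.percentile(v,[5,50,95]).round(3))
E
python3 lid.py
```

```text
[0.09412634 0.00049795 0.21841024] [0.51398602 0.06384002 2.90480145]
0.12 159 [0.056 0.072 0.076]
0.14 171 [0.057 0.074 0.077]
0.16 154 [0.058 0.074 0.078]
0.18 164 [0.058 0.075 0.078]
0.2 87 [0.058 0.072 0.078]
0.22 190 [0.057 0.066 0.077]
```

Lid is now about vertical and following.

Call:
{"method": "send_rows", "body": {
  "rows": [
    [[0.0, -0.011, -0.003, 0, 0, 0, 0], [0.0, -0.011, -0.003, 0, 0, 0, 0], [0.0, -0.011, -0.003, 0, 0, 0, 0], [0.0, 0, 0, 0, 0, 0, 0]]
  ]
}}

```text
t: 14.02
ee_pos: [0.5474, 0.3496, 0.2142]
orientation: [[0.845, 0.272, 0.461], [0.238, -0.962, 0.131], [0.479, -0.001, -0.878]]
contact_force: [-0.1, -0.7, -0.8]
grip_width: 0.0006
gripper_force: 0.0
```

```bash
python3 lid.py
```

```text
[0.05882923 0.00062431 0.21419078] [-0.08154876 -0.72843986 -0.76212442]
0.12 108 [0.051 0.067 0.071]
0.14 111 [0.044 0.061 0.066]
0.16 104 [0.039 0.057 0.06 ]
0.18 101 [0.032 0.046 0.055]
0.2 56 [0.024 0.03  0.045]
0.22 212 [0.024 0.033 0.043]
```

Call:
{"method": "send_rows", "body": {
  "rows": [
    [[0.0, -0.0093, -0.0026, -0.0025, 0, 0, 0], [0.0, -0.0093, -0.0026, -0.0025, 0, 0, 0], [0.0, -0.0093, -0.0026, -0.0025, 0, 0, 0], [0.0, -0.009, -0.0026, -0.004, 0, 0, 0], [0.0, -0.009, -0.0026, -0.004, 0, 0, 0]]
  ]
}}

```text
t: 14.48
ee_pos: [0.502, 0.3365, 0.1972]
orientation: [[0.845, 0.271, 0.46], [0.238, -0.962, 0.13], [0.478, -0.001, -0.878]]
contact_force: [1.5, 0.8, 0.2]
grip_width: 0.0008
gripper_force: 0.7
```

Call:
{"method": "send_rows", "body": {
  "rows": [
    [[0.0, -0.009, -0.0026, -0.004, 0, 0, 0], [0.0, 0, 0, 0, 0, 0, 0]]
  ]
}}

```text
t: 14.65
ee_pos: [0.4923, 0.3338, 0.1926]
orientation: [[0.846, 0.272, 0.459], [0.239, -0.962, 0.13], [0.477, -0.0, -0.879]]
contact_force: [-0.5, 0.2, -0.0]
grip_width: 0.0007
gripper_force: 0.0
```

```bash
python3 lid.py
```

```text
[0.00143633 0.00042551 0.19258734] [-0.47737492  0.15665651 -0.03624898]
0.12 24 [0.045 0.06  0.068]
0.14 34 [0.026 0.046 0.055]
0.16 25 [-0.012  0.016  0.029]
0.18 208 [-0.03  -0.023  0.003]
0.2 98 [-0.025 -0.018 -0.012]
```

Call:
{"method": "send_rows", "body": {
  "rows": [
    [[0.0, -0.0069, -0.002, -0.0053, 0, 0, 0], [0.0, -0.0069, -0.002, -0.0053, 0, 0, 0], [0.0, -0.0069, -0.002, -0.0053, 0, 0, 0], [0.0, -0.0051, -0.0015, -0.008, 0, 0, 0], [0.0, -0.0051, -0.0015, -0.008, 0, 0, 0]]
  ]
}}

```text
t: 15.12
ee_pos: [0.4625, 0.3251, 0.1612]
orientation: [[0.845, 0.272, 0.46], [0.238, -0.962, 0.131], [0.478, -0.001, -0.878]]
contact_force: [-0.5, -1.3, 1.8]
grip_width: 0.0002
gripper_force: 0.7
```

Call:
{"method": "send_rows", "body": {
  "rows": [
    [[0.0, -0.0051, -0.0015, -0.007, 0, 0, 0], [0.0, 0, 0, 0, 0, 0, 0]]
  ]
}}

```text
t: 15.28
ee_pos: [0.4567, 0.3232, 0.1527]
orientation: [[0.846, 0.272, 0.459], [0.239, -0.962, 0.129], [0.476, 0.0, -0.879]]
contact_force: [-0.6, -0.9, -0.3]
grip_width: 0.0007
gripper_force: 0.0
```

```bash
python3 lid.py
```

```text
[-3.56345736e-02 -5.69705534e-05  1.52716574e-01] [-0.56625403 -0.92438608 -0.34002103]
0.12 200 [-0.029  0.043  0.059]
0.14 523 [-0.057 -0.033  0.024]
0.16 30 [-0.063 -0.05  -0.045]
```

Call:
{"method": "send_rows", "body": {
  "rows": [
    [[0.0, -0.001, -0.0003, -0.004, 0, 0, 0], [0.0, -0.001, -0.0003, -0.004, 0, 0, 0], [0.0, -0.001, -0.0003, -0.004, 0, 0, 0], [0.0, -0.001, -0.0003, -0.004, 0, 0, 0], [0.0, 0, 0, 0, 0, 0, 0]]
  ]
}}

```text
t: 15.75
ee_pos: [0.4537, 0.3224, 0.1378]
orientation: [[0.846, 0.271, 0.459], [0.238, -0.962, 0.13], [0.477, -0.0, -0.879]]
contact_force: [-0.6, 1.2, 0.2]
grip_width: 0.0006
gripper_force: 0.0
```

Call:
{"method": "send_rows", "body": {
  "rows": [
    [[0.0, -0.001, -0.0003, -0.003, 0, 0, 0], [0.0, -0.001, -0.0003, -0.003, 0, 0, 0], [0.0, -0.001, -0.0003, -0.002, 0, 0, 0], [0.0, 0, 0, 0, 0, 0, 0]]
  ]
}}

```text
t: 16.08
ee_pos: [0.4508, 0.3215, 0.1304]
orientation: [[0.845, 0.271, 0.46], [0.238, -0.962, 0.13], [0.478, -0.0, -0.878]]
contact_force: [0.4, -0.5, -0.1]
grip_width: 0.0005
gripper_force: 0.0
```

Call:
{"method": "send_rows", "body": {
  "rows": [
    [[0.0, 0, 0, -0.002, 0, 0, 0], [0.0, 0, 0, -0.002, 0, 0, 0], [0.0, 0, 0, 0, 0, 0, 0]]
  ]
}}

```text
t: 16.33
ee_pos: [0.4509, 0.3216, 0.1265]
orientation: [[0.845, 0.271, 0.46], [0.238, -0.962, 0.13], [0.478, -0.001, -0.878]]
contact_force: [-0.1, -0.0, -0.2]
grip_width: 0.0006
gripper_force: 0.2
```

Call:
{"method": "send_rows", "body": {
  "rows": [
    [[0.0, 0, 0, -0.002, 0, 0, 0], [0.0, 0, 0, 0, 0, 0, 0], [0.0, 0, 0, 0, 0, 0, 0]]
  ]
}}

```text
t: 16.58
ee_pos: [0.4512, 0.3218, 0.1258]
orientation: [[0.845, 0.271, 0.461], [0.238, -0.962, 0.131], [0.479, -0.001, -0.878]]
contact_force: [-5.2, -2.8, 7.6]
grip_width: 0.0005
gripper_force: 4.0
```

Hard stop at the expected height. Backing off and checking.

Call:
{"method": "send_rows", "body": {
  "rows": [
    [[0.0, 0, 0, 0.01, 0, 0, 0], [0.0, -0.01, 0, 0.03, 0, 0, 0], [0.0, -0.01, 0, 0.04, 0, 0, 0], [0.0, -0.01, 0, 0.04, 0, 0, 0], [0.0, -0.01, 0, 0.04, 0, 0, 0]]
  ]
}}

```text
t: 17.0
ee_pos: [0.4102, 0.3212, 0.2872]
orientation: [[0.845, 0.271, 0.46], [0.238, -0.962, 0.131], [0.478, -0.001, -0.878]]
contact_force: [0.5, 0.2, 0.5]
grip_width: 0.0004
gripper_force: 0.0
```

Call:
{"method": "send_rows", "body": {
  "rows": [
    [[0.0, 0, 0, 0, 0, 0, 0], [0.0, 0, 0, 0, 0, 0, 0]]
  ]
}}

```text
t: 17.17
ee_pos: [0.4111, 0.3222, 0.2882]
orientation: [[0.843, 0.272, 0.463], [0.237, -0.962, 0.133], [0.482, -0.003, -0.876]]
contact_force: [0.8, 0.3, -0.8]
grip_width: 0.0002
gripper_force: 0.0
```

```bash
python3 - <<'E'
from h import *
s=sense();print(s["ee_pos"],s["contact_force"])
i,d=read_camera("scene");P=cf(cloud("scene",d))
w=(P[...,2]>.105)&(P[...,2]<.16)&(abs(P[...,1])<.05)&(P[...,0]>-.055)&(P[...,0]<.05)
Q=P[w];g=Q[(abs(Q[:,1])>.04)|(abs(Q[:,0])>.045)]
c=np.linalg.lstsq(np.c_[g[:,:2],np.ones(len(g))],g[:,2],rcond=None)[0];print(len(g),c,np.median(Q[:,2]))
cv2.imwrite("pics/s5.png",cv2.resize(i[150:330,160:340],(600,600),interpolation=3))
E
```

```text
[0.41106329 0.32217054 0.28819348] [ 0.78179796  0.31073956 -0.81157733]
381 [-0.00012587 -0.00258515  0.12343901] 0.12288644478325061
```

View pics/s5.png

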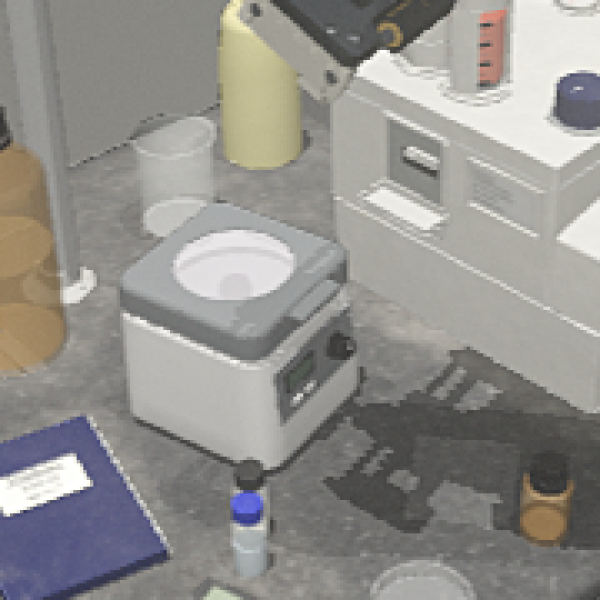

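The lid is flat: its top is at 122–123 mm and its slope is about 0. The bystanders have not moved and the arm is clear.

```bash
python3 -c "from plant import *;print(finish_job())"
```

```text
the job is handed in; nothing more can be done
None
```

The rotor is seated home on the drive with its teeth meshed, the lid is shut flat over it, no bystander was touched, and the job was handed in at about 17 s of the 58 s allowed.

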